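# Comb loose rack pillars into their tray

## Robot

A 6-joint arm with a two-finger parallel gripper is mounted at the origin on the work surface. World frame = base frame: x ahead of the robot, y to its left, z up, the work surface at z = 0. Lengths are in m, angles in rad, forces in N, time in s.
With the tool pointing down it reaches from about 0.35 to 0.875 m from the base axis. Payload 4.2 kg.
Tool frame: the origin (TCP) lies at the very end of the fingers, on their centre line; the grasp point (between the pads) lies 19 mm behind it; z points along the fingers, y is the line along which they close (so a half turn about z gives the same grasp; the last joint's range is limited). The gripper opens to 87 mm and grips with 3 to 60 N. Pads are 19 mm wide; open, the fingers measure 117 mm over their backs; the gripper's body (75 mm by 190 mm) begins 51 mm behind the grasp point.
Start: joints at [0.259, 0.385, 0.008, 0, -1.194, -0.259], TCP at [0.625, 0, 0.223] pointing down, gripper open.
Joint ranges: [-3.14, 3.14], [-1.21, 2.06], [-1.07, 1.41], [-3.16, 2.05], [-2.99, -0.16], [-3.1, 3.1]. Speed limits (rad/s): [2.79, 2.79, 3.14, 3.14, 3.14, 3.14].

## Interface

Orientations are given as a unit quaternion [x, y, z, w].
In Python, from plant import sense, read_camera, close_job, boxes_of gives the robot as it stands.
- The arm moves only by the tool play_rows, never from a script. Its argument "plan" is a list that holds one entry, the list of rows, each a list of 7 numbers: the shift along the tool's x, y, z in mm, then the turn, a rotation vector about the tool's x, y, z in rad, then the gripper command: -1 is shut, 1 is fully open, values between are in proportion. A call has 1 to 8 rows; each row is the pose to reach, as a shift and turn from the pose commanded when the call began, along the tool's axes at that moment; what a row does not reach only later rows make up. A row lasts 1/12 s, in which the tool goes at most 41.7 mm and 7.16 degrees, less where a joint would pass 70% of its speed; a pose out of reach is approached as far as the arm can. A call with a gripper value outside its range is refused whole. The fingers move at their own pace and stop on an object; "force" is the grip in N (left out, the last holds). Time passes only in rows, so rows that repeat a pose let the fingers close. It gives the time, the measured TCP pose, the force, the opening and the grip force at its end, in the units of the state.
- sense(): the state, without advancing time (a new reading comes with each control period).
- read_camera(name): name is "scene" or "side" or "wrist"; returns a dict with "pixels" (400x640x3 uint8, red, green, blue), "fx", "fy", "cx", "cy" (pixels), "position" and "attitude" of the camera in the world. Camera axes: x right, y up, looking along -z (the intrinsics and any distortion apply to the point x, -y, -z); pixel columns grow to the right and rows downward; lengths in m; the calibration is good to about 2 mm. The wrist camera is an equidistant fisheye: a pixel r from the principal point sees the ray r / f radians off the axis. A picture is of the moment at which its call begins. There is no depth.
- close_job(): hands the job in; it is judged then, once.
Trained networks look in the newest picture that a camera, given by its name, has taken for a name from the list of things; names that differ only in an ending like _2 or _b are one class to them, and where a whole thing is asked for, a point or a joint stands for the part that bears it (a point fixed in the world has none). Each returns a list of dicts, best first, with "conf" (0 to 1); they miss things now and then, are a little off and sometimes report something else, mostly with a low value. They report only what shows in the picture. A call takes as long as a camera call.
- boxes_of(target, camera): "box" ([left, top, width, height] in pixels, round what is visible of it).
The state is a dict: "time": time; "qpos": joint angles; "joint_vel": joint speeds; "tau": joint torques, N m; "tcp_pos": TCP position; "eef_rot": TCP orientation; "force": force on the tool from outside, world axes, zero at the start; "torque": the same for the moment, N m; "grip_width": finger opening in m; "finger_force": force on a finger pad.
Only numpy, scipy, OpenCV 4.12 (cv2) and the standard library are available. Lean on these libraries where they do the work, as an engineer would, in place of code of your own. Each camera call takes 0.05 s, during which the arm holds its last target. There are 200 camera calls.

## Task

Take the red-handled comb rake from its rest, set its teeth down gently on the orange landing of the blue tray and comb it through to the other end, keeping the teeth lightly resting on the tray all the way, so that all four brass rods drop into the grooves and lie parallel. Press only lightly on tray and rods, no more than about 10 N, and keep the gripper itself off them. Then hang the rake back in its rest, let go, and leave everything else on the desk alone.

Things in the scene. Friction and masses are not known exactly. Their poses are not given: they have to be found in the camera images.
- tray: Blue tray fixed to the desk, 112 mm (its x) by 218 mm (its y); origin at the centre of its underside, z up. Walls 5 mm thick, top 45 mm above the origin; inside 102 x 208 mm. Inside is a sprung deck with white ridges, tops 30 mm above the origin, and eight upright-sided grooves along x from wall to wall, 12 mm wide, 11 mm deep, centre lines 20 mm apart at y = -54, -34, ... +86 mm. All of it is slippery plastic.
- landing (a point): Point in the tray, 82 mm from its centre along -y, 30 mm above its underside: middle of the plain orange landing (44 mm along y), level with the ridge tops, where the comb stroke starts. The stroke runs towards the tray's +y. Deck and landing give straight down together: they yield from about 2 to 3 N, then sink about 1 mm for each 3 N, at most 9 mm.
- rake_grip (a point): Centre of the red upright handle of the comb rake: 32 mm along the rake's x, 24 mm along its y, 58 mm tall, its top 26 mm above this point. Axes are the rake's, z up. A black guard plate 60 x 62 x 8 mm is below: top 32 mm, underside 40 mm under this point. The rake weighs about 0.25 kg.
- rake: The same rake; origin at the centre of the guard's underside. Below it an aluminium head with five plate teeth in a row along x, 92 mm over all; each 6 mm thick, 26 mm along y, bottom edges rounded 4 mm. The head's depth is set anew each time and not reported: tooth tips lie 44 to 56 mm below this origin (84 to 96 below the handle's centre), stiffly clamped, so feel for the contact.
- rest_top (a point): Grey fixed rake rest: middle of its top, 65 mm above the desk; x along its slot, z up. Two cheeks 60 mm long (x), 8 mm thick, inner faces at y = -17 and +17 mm, on a 90 x 90 mm foot 6 mm thick. The rake hangs with its guard plate on the cheek tops and its row of teeth in the slot along x; the handle's centre is then 40 mm above this point.
- rod0_center (a point): Centre of loose brass rod 1 of 4: plain round rod, diameter 10 mm, 90 mm long, about 50 g; its x axis runs along the rod. At the start it lies skewed across the ridges of the tray.
- rod0: Brass rod 1 of 4 again; origin on its surface, 5 mm from its axis at mid-length, x along the rod.
- rod1_center (a point): Centre of loose brass rod 2 of 4: plain round rod, diameter 10 mm, 90 mm long, about 50 g; its x axis runs along the rod. At the start it lies skewed across the ridges of the tray.
- rod1: Brass rod 2 of 4 again; origin on its surface, 5 mm from its axis at mid-length, x along the rod.
- rod2_center (a point): Centre of loose brass rod 3 of 4: plain round rod, diameter 10 mm, 90 mm long, about 50 g; its x axis runs along the rod. At the start it lies skewed across the ridges of the tray.
- rod2: Brass rod 3 of 4 again; origin on its surface, 5 mm from its axis at mid-length, x along the rod.
- rod3_center (a point): Centre of loose brass rod 4 of 4: plain round rod, diameter 10 mm, 90 mm long, about 50 g; its x axis runs along the rod. At the start it lies skewed across the ridges of the tray.
- rod3: Brass rod 4 of 4 again; origin on its surface, 5 mm from its axis at mid-length, x along the rod.
- connector_a: Bystander, leave alone: green plug-in terminal connector 18 x 40 x 16 mm, loose; origin at its underside.
- connector_b: Bystander, leave alone: a second green connector, the same size; origin at its underside.
- screwdriver: Bystander, leave alone: screwdriver lying on the desk; origin at its underside.
- pliers: Bystander, leave alone: pliers with orange handles lying on the desk, about 150 mm long; origin at its underside.
- tape: Bystander, leave alone: roll of black tape lying flat, diameter 90 mm, 20 mm high; origin at its underside.
- mug: Bystander, leave alone: white mug; origin at its underside.
- parts_bin: Bystander, leave alone: yellow open parts bin 100 x 140 x 50 mm; origin at its underside.

How it is judged:
By the outcome, as a careful person would: the job done as asked, in the order asked, and still so for the second after the job is handed in, with the robot touching nothing.
It also fails if it takes over 69 s, if anything falls off the work surface, if the arm or the gripper's body presses on something with over 40 N, if the wrist force passes 120 N, or if a joint passes its speed limit or range.

## Working session

There is one attempt and no reset: what is moved stays moved. The work goes in short steps, Python scripts to look and compute and a tool call to move; the robot and the scene stay as the last step left them, time stands still between calls to the robot, and variables do not carry over. Pictures are saved under pics/ and viewed, at most 10 in all, crops included, and the job is handed in when it is done.

Besides the shell and the picture viewer there is one more tool, called after "Emit:" by a JSON object that holds its "fn" and its "kwargs". play_rows: Moves the arm, as the interface text tells. Its arguments: {"type":"object","properties":{"plan":{"type":"array","items":{"type":"array","items":{"type":"array","items":{"type":"number"}}}},"force":{"type":"number"}},"required":["plan"]}

```bash
mkdir -p pics
cat > h.py <<'E'
import numpy as np, cv2
from scipy.spatial.transform import Rotation as R
from plant import sense, read_camera, boxes_of
def shot(n,f=None):
    c=read_camera(n)
    if f: cv2.imwrite('pics/'+f,cv2.cvtColor(c['pixels'],cv2.COLOR_RGB2BGR))
    return c
def Rc(c):
    a=np.array(c['attitude'],float)
    return a if a.shape==(3,3) else R.from_quat(a).as_matrix()
def ray(c,u,v,fish=False):
    x=(u-c['cx'])/c['fx'];y=(v-c['cy'])/c['fy']
    if fish:
        r=np.hypot(x,y);s=np.sin(r)/max(r,1e-9);d=np.array([x*s,-y*s,-np.cos(r)])
    else: d=np.array([x,-y,-1.])
    return Rc(c)@d
def onz(c,u,v,z,fish=False):
    d=ray(c,u,v,fish);p=np.array(c['position']);return p+d*(z-p[2])/d[2]
def proj(c,P,fish=False):
    q=Rc(c).T@(np.array(P)-np.array(c['position']));x,y,z=q[0],-q[1],-q[2]
    if fish:
        r=np.hypot(x,y);t=np.arctan2(r,z);return np.array([c['cx']+c['fx']*t*x/r,c['cy']+c['fy']*t*y/r])
    return np.array([c['cx']+c['fx']*x/z,c['cy']+c['fy']*y/z])
E
python3 - <<'E'
from h import *
for n in ['scene','side','wrist']:
    c=shot(n,n+'0.png');print(n,{k:c[k] for k in c if k!='pixels'})
    for t in ['tray','rake','rake_grip','rest_top','rod0']:
        print(t,[(np.round(b['box']).tolist(),round(b['conf'],2)) for b in boxes_of(t,n)][:5])
print(sense())
a=[cv2.imread(f'pics/{n}0.png') for n in('scene','side')]
E
```

```text
scene {'fx': 504.42944941746333, 'fy': 504.42944941746333, 'cx': 319.25098007240604, 'cy': 195.07166612807256, 'position': array([1.00378314, 0.63996287, 0.69230493]), 'attitude': array([0.11842164, 0.41378311, 0.8701271 , 0.24008057])}
tray [([347.0, 206.0, 136.0, 111.0], 0.93)]
rake [([269.0, 127.0, 46.0, 57.0], 0.77), ([422.0, 259.0, 23.0, 36.0], 0.68)]
rake_grip [([272.0, 127.0, 44.0, 59.0], 0.73)]
rest_top [([261.0, 156.0, 58.0, 36.0], 0.72), ([364.0, 165.0, 20.0, 14.0], 0.54)]
rod0 [([418.0, 248.0, 14.0, 34.0], 0.78), ([428.0, 254.0, 18.0, 37.0], 0.64), ([392.0, 228.0, 16.0, 35.0], 0.59), ([401.0, 240.0, 22.0, 33.0], 0.48)]
side {'fx': 516.5219472109158, 'fy': 516.5219472109158, 'cx': 312.0209005441153, 'cy': 204.49561083779435, 'position': array([ 0.33630079, -0.67996644,  0.8135903 ]), 'attitude': array([ 0.37828206, -0.06699645, -0.15390157,  0.91034525])}
tray [([221.0, 143.0, 86.0, 89.0], 0.9), ([230.0, 285.0, 21.0, 21.0], 0.19)]
rake [([315.0, 255.0, 56.0, 55.0], 0.68)]
rake_grip [([317.0, 253.0, 52.0, 58.0], 0.83)]
rest_top [([314.0, 278.0, 56.0, 53.0], 0.72)]
rod0 [([25
[... 646 characters left out ...]
]
{'time': 0.9, 'qpos': array([ 2.58576807e-01,  3.84666654e-01,  7.93440450e-03, -2.35595630e-05,
       -1.19401479e+00, -2.58571960e-01]), 'joint_vel': array([-0.00084482, -0.00129535, -0.00054467, -0.00073774, -0.00039026,
        0.00170935]), 'tau': array([ 1.65862721e-04, -3.90455317e+01,  1.87617910e+01,  4.22443181e+00,
        1.53934001e-02, -1.65297962e-05]), 'tcp_pos': array([6.24985259e-01, 1.91643043e-05, 2.22580218e-01]), 'eef_rot': array([-7.07105430e-01,  7.07108132e-01, -2.92262118e-06,  2.68102164e-05]), 'force': array([-0.1191922 ,  0.14609569, -0.28960458]), 'torque': array([ 0.00996777, -0.00804056, -0.02747189]), 'finger_force': 0.0, 'grip_width': 0.08688783958719228}
```

Run:
```python
import cv2
a=cv2.imread('pics/scene0.png')[120:320,240:500];cv2.imwrite('pics/s1.png',cv2.resize(a,None,fx=3,fy=3,interpolation=cv2.INTER_CUBIC))
a=cv2.imread('pics/side0.png')[135:335,190:390];cv2.imwrite('pics/s2.png',cv2.resize(a,None,fx=3,fy=3,interpolation=cv2.INTER_CUBIC))
```

```text
(no output)
```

View pics/s1.png

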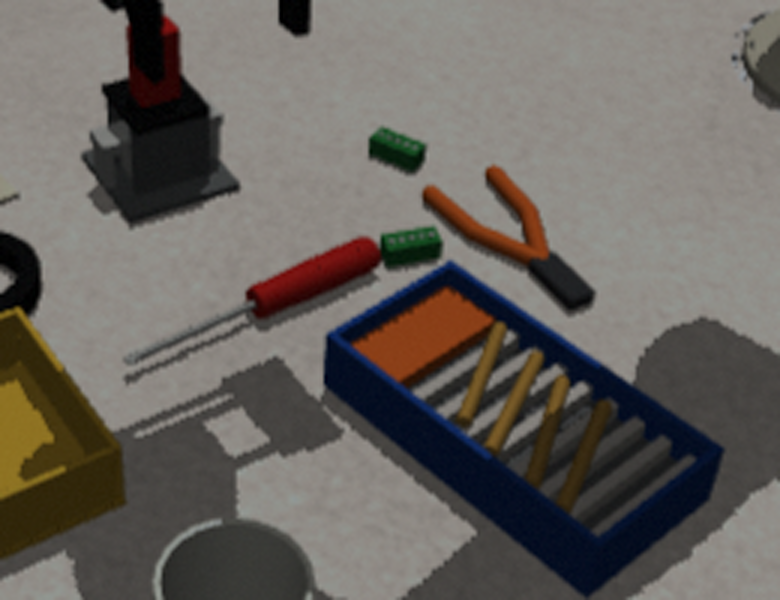

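View pics/s2.png

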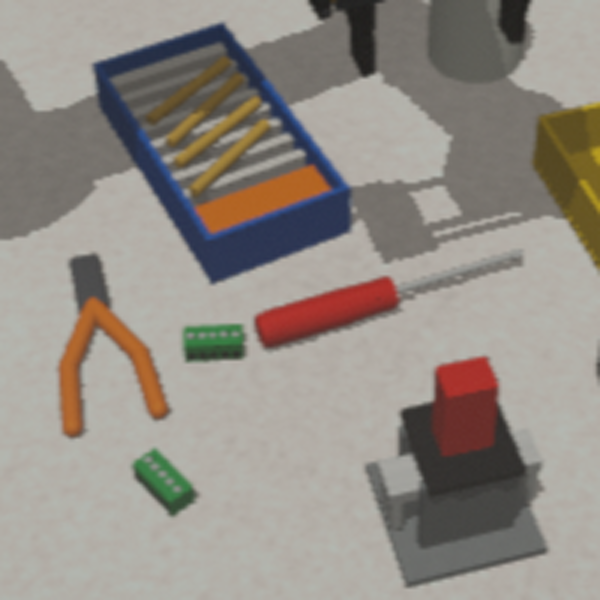

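View pics/wrist0.png

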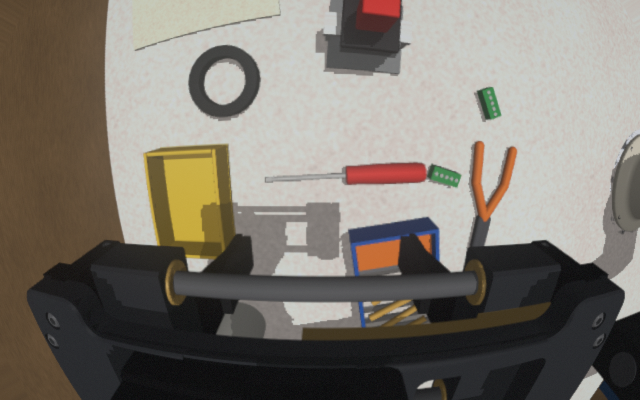

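```bash
cat > fit.py <<'E'
from h import *
from scipy.optimize import least_squares
import pickle
S=shot('scene');D=shot('side');W=shot('wrist')
pickle.dump((S,D,W),open('cams.pkl','wb'))
s=lambda x,y:(S,240+(x-1)/3,120+(y-1)/3,False); d=lambda x,y:(D,190+(x-1)/3,135+(y-1)/3,False); w=lambda x,y:(W,x,y,True)
for o in [s(450,264),s(328,338),s(589,540),s(720,448),d(213,240),d(348,190),d(97,66),d(222,27),w(349,229),w(438,219)]: print('rim',onz(*o[:3],.045,o[3]).round(4))
for o in [d(367,463),d(408,585),d(546,549),s(83,158),s(132,222),s(238,185),w(326,68),w(400,73)]: print('foot',onz(*o[:3],.006,o[3]).round(4))
for o in [d(402,412),d(524,472),d(430,490),s(104,88),s(208,104),s(132,132)]: print('guard',onz(*o[:3],.073,o[3]).round(4))
for o in [d(435,369),d(487,358),d(440,392),d(497,378),]: print('htop',onz(*o[:3],.131,o[3]).round(4))
E
python3 fit.py
```

```text
rim [0.4879 0.0628 0.045 ]
rim [0.5967 0.081  0.045 ]
rim [0.5634 0.286  0.045 ]
rim [0.4532 0.2733 0.045 ]
rim [0.486 0.055 0.045]
rim [0.59   0.0716 0.045 ]
rim [0.4506 0.2656 0.045 ]
rim [0.5552 0.2812 0.045 ]
rim [0.5967 0.0588 0.045 ]
rim [0.4868 0.0471 0.045 ]
foot [ 0.5339 -0.1299  0.006 ]
foot [ 0.5277 -0.2213  0.006 ]
foot [ 0.6154 -0.2254  0.006 ]
foot [ 0.6221 -0.2141  0.006 ]
foot [ 0.6264 -0.1264  0.006 ]
foot [ 0.5378 -0.1252  0.006 ]
foot [ 0.624  -0.1303  0.006 ]
foot [ 0.5338 -0.1271  0.006 ]
guard [ 0.5496 -0.1473  0.073 ]
guard [ 0.6014 -0.2113  0.073 ]
guard [ 0.5454 -0.2052  0.073 ]
guard [ 0.6077 -0.2002  0.073 ]
guard [ 0.5524 -0.1438  0.073 ]
guard [ 0.616  -0.1409  0.073 ]
htop [ 0.5612 -0.1664  0.131 ]
htop [ 0.5921 -0.1686  0.131 ]
htop [ 0.5578 -0.1828  0.131 ]
htop [ 0.5919 -0.184   0.131 ]
```

Emit:
{"fn": "play_rows", "kwargs": {"plan": [[[40, 30, -10, 0, 0, -0.12, 1], [80, 60, -20, 0, 0, -0.24, 1], [120, 90, -30, 0, 0, -0.36, 1], [150, 115, -30, 0, 0, -0.48, 1], [170, 130, -30, 0, 0, -0.6, 1], [175, 135, -30, 0, 0, -0.7, 1], [175, 135, -30, 0, 0, -0.76, 1], [175, 135, -30, 0, 0, -0.76, 1]]]}}

```text
time: 1.72
tcp_pos: [0.4892, -0.176, 0.2531]
eef_rot: [0.919, -0.395, 0.001, -0.0]
force: [0.7, 0.8, -0.2]
grip_width: 0.0872
finger_force: 0.0
```

Emit:
{"fn": "play_rows", "kwargs": {"plan": [[[0, 0, 0, 0, 0, -0.12, 1], [0, 0, 0, 0, 0, -0.24, 1], [0, 0, 0, 0, 0, -0.36, 1], [0, 0, 0, 0, 0, -0.48, 1], [0, 0, 0, 0, 0, -0.6, 1], [0, 0, 0, 0, 0, -0.7, 1], [0, 0, 0, 0, 0, -0.75, 1], [0, 0, 0, 0, 0, -0.75, 1]]]}}

```text
time: 2.38
tcp_pos: [0.4904, -0.1744, 0.2524]
eef_rot: [1.0, -0.03, -0.0, -0.0]
force: [0.3, -0.4, 0.5]
grip_width: 0.0868
finger_force: 0.0
```

Run:
```python
from h import *
s=sense();print(s['time'],s['tcp_pos'],R.from_quat(s['eef_rot']).as_matrix().round(3),s['qpos'].round(2))
c=shot('wrist','w1.png');print(c['position'],proj(c,[.577,-.1755,.131],True),proj(c,[.577,-.175,.073],True))
```

```text
2.3833 [ 0.49043258 -0.17443884  0.25239899] [[ 0.998 -0.061 -0.   ]
 [-0.061 -0.998  0.   ]
 [-0.    -0.    -1.   ]] [-0.03  0.19 -0.2  -0.   -1.19  1.54]
[ 0.57068294 -0.17894698  0.41449021] [321.04647722 102.17583945] [321.30860818 103.33336682]
```

View pics/w1.png

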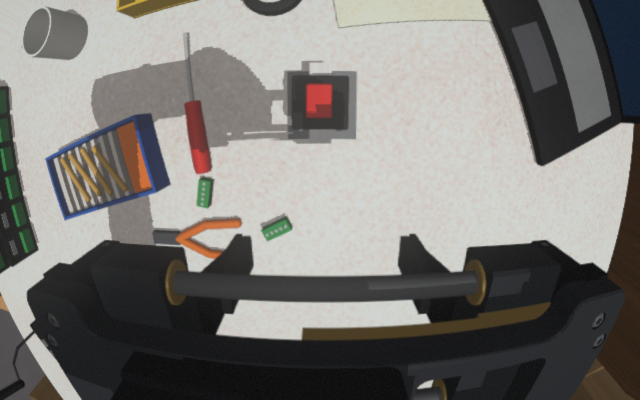

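```bash
cat >> h.py <<'E'
def ortho(c,z,x0,x1,y0,y1,fish=True,k=2000):
    X,Y=np.meshgrid(np.arange(x0,x1,1/k),np.arange(y0,y1,1/k))   # col=x,row=y
    q=(np.stack([X,Y,np.full_like(X,z)],-1)-c['position'])@Rc(c);x,y,zz=q[...,0],-q[...,1],-q[...,2]
    if fish:
        r=np.hypot(x,y);t=np.arctan2(r,zz);u=x/r*t;v=y/r*t
    else: u=x/zz;v=y/zz
    return cv2.remap(c['pixels'],(c['cx']+c['fx']*u).astype('f4'),(c['cy']+c['fy']*v).astype('f4'),cv2.INTER_LINEAR)
E
python3 - <<'E'
from h import *
c=shot('wrist')
o1=ortho(c,.131,.5,.65,-.25,-.1);o2=ortho(c,.073,.5,.65,-.25,-.1);o3=ortho(c,.045,.4,.65,0,.3);o4=ortho(c,.006,.5,.65,-.25,-.1)
D=cv2.imread('pics/side0.png')[...,::-1];S=cv2.imread('pics/scene0.png')[...,::-1]
import pickle
cs=pickle.load(open('cams.pkl','rb')); 
o5=ortho(cs[0],.045,.4,.65,0,.3,False);o6=ortho(cs[1],.045,.4,.65,0,.3,False)
def rect(m,x0,y0,n):
    cn=max(cv2.findContours(m.astype('u1'),0,2)[0],key=cv2.contourArea);r=cv2.minAreaRect(cn)
    print(n,(x0+r[0][0]/2000,y0+r[0][1]/2000),np.array(r[1])/2,r[2],(cv2.boxPoints(r)/2000+[x0,y0]).round(4).tolist())
f=lambda o:[o[...,i].astype(int) for i in range(3)]
r,g,b=f(o1);rect((r>140)&(g<70),.5,-.25,'htop');rect((r>90)&(g<70),.5,-.25,'handle all')
r,g,b=f(o2);rect((r+g+b<150)|((r>90)&(g<70)),.5,-.25,'guard')
for o,n in((o3,'w'),(o5,'scene'),(o6,'side')):
    r,g,b=f(o);rect(cv2.morphologyEx(((b>1.7*r)&(b>50)).astype('u1'),cv2.MORPH_OPEN,np.ones((5,5))),.4,0,'tray '+n)
a=np.hstack([cv2.resize(x,(260,300)) for x in(o1,o2,o4)]);bb=np.hstack([cv2.resize(x,(250,300)) for x in (o3,o5,o6)]+[np.zeros((300,30,3),'u1')])
cv2.imwrite('pics/o.png',np.vstack([a,bb])[...,::-1])
E
```

```text
htop (0.580312255859375, -0.17350389099121094) [23.11115646 27.25931168] 86.42366790771484 [[0.566, -0.1842], [0.5932, -0.1859], [0.5946, -0.1628], [0.5674, -0.1611]]
handle all (0.5791254959106445, -0.1732422180175781) [24.67061234 31.8441143 ] 86.42366790771484 [[0.5625, -0.1846], [0.5942, -0.1865], [0.5958, -0.1619], [0.564, -0.1599]]
guard (0.5808908538818359, -0.17202790832519532) [29.63877296 38.40216064] 85.91438293457031 [[0.5607, -0.1854], [0.599, -0.1882], [0.6011, -0.1586], [0.5628, -0.1559]]
tray w (0.5227948760986328, 0.17422024536132813) [110.74200439 218.26416016] 8.831278800964355 [[0.4513, 0.2736], [0.4848, 0.0579], [0.5943, 0.0749], [0.5608, 0.2906]]
tray scene (0.5306655731201172, 0.13587225341796874) [112.9069519  136.56103516] 9.117862701416016 [[0.4641, 0.1943], [0.4857, 0.0595], [0.5972, 0.0774], [0.5756, 0.2122]]
tray side (0.5171211776733399, 0.15185629272460938) [122.45890808 249.27571106] 8.680418014526367 [[0.4378, 0.2658], [0.4754, 0.0194], [0.5965, 0.0379], [0.5588, 0.2843]]
```

View pics/o.png

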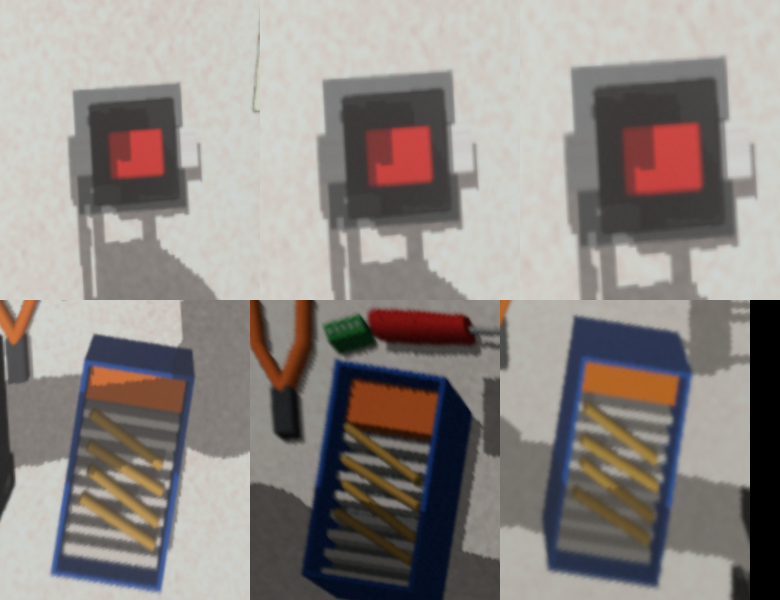

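Emit:
{"fn": "play_rows", "kwargs": {"plan": [[[35, -2, 0, 0, 0, 0, 1], [70, -5, 20, 0, 0, 0, 1], [88, -6, 50, 0, 0, 0, 1], [88, -6, 85, 0, 0, 0, 1], [88, -6, 120, 0, 0, 0, 1], [88, -6, 150, 0, 0, 0, 1], [88, -6, 164, 0, 0, 0, 1], [88, -6, 164, 0, 0, 0, 1]]]}}

```text
time: 3.15
tcp_pos: [0.5754, -0.1738, 0.0839]
eef_rot: [0.999, -0.031, -0.005, -0.0]
force: [-0.1, -0.2, -0.2]
grip_width: 0.0871
finger_force: 0.0
```

Emit:
{"fn": "play_rows", "kwargs": {"plan": [[[0, 0, 0, 0, 0, 0, -0.4], [0, 0, 0, 0, 0, 0, -0.6], [0, 0, 0, 0, 0, 0, -0.8], [0, 0, 0, 0, 0, 0, -1], [0, 0, 0, 0, 0, 0, -1], [0, 0, 0, 0, 0, 0, -1], [0, 0, 0, 0, 0, 0, -1], [0, 0, 0, 0, 0, 0, -1]]], "force": 50}}

```text
time: 3.82
tcp_pos: [0.5782, -0.1744, 0.0888]
eef_rot: [1.0, -0.03, 0.0, 0.0]
force: [-0.1, -1.8, -0.1]
grip_width: 0.0418
finger_force: 0.0
```

Run:
```python
from h import *
s=sense();print(s)
```

```text
{'time': 3.8167, 'qpos': array([-2.50775905e-02,  4.72178357e-01, -2.17630486e-01,  2.33473612e-05,
       -8.80620162e-01,  1.53497069e+00]), 'joint_vel': array([ 9.28885057e-04,  2.87329538e-03, -3.55170111e-03,  1.47167014e-03,
       -1.72738903e-04, -3.40619672e-05]), 'tau': array([ 2.87057526e-03, -4.03115594e+01,  1.56624466e+01,  3.41941394e+00,
        7.88668287e-02, -5.38747699e-04]), 'tcp_pos': array([ 0.57821957, -0.17435917,  0.08880014]), 'eef_rot': array([ 9.99536595e-01, -3.04394818e-02,  1.83706727e-04,  8.01621128e-06]), 'force': array([-0.1394253 , -1.83984429, -0.06361604]), 'torque': array([-0.1340548 ,  0.0524529 ,  0.01949854]), 'finger_force': 0.0, 'grip_width': 0.04175227827581396}
```

Emit:
{"fn": "play_rows", "kwargs": {"plan": [[[0, 0, 0, 0, 0, 0, -1]]]}}

```text
time: 3.9
tcp_pos: [0.5782, -0.1744, 0.0886]
eef_rot: [1.0, -0.03, 0.0, 0.0]
force: [0.1, 0.1, -0.7]
grip_width: 0.0351
finger_force: 0.0
```

Run:
```python
from h import *
c=shot('wrist','w2.png');shot('side','d2.png')
a=cv2.imread('pics/w2.png')[150:400,150:500];b=cv2.imread('pics/d2.png')[190:340,280:420]
cv2.imwrite('pics/m2.png',np.hstack([cv2.resize(a,(490,350)),cv2.resize(b,(310,350))]))
```

```text
(no output)
```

View pics/m2.png

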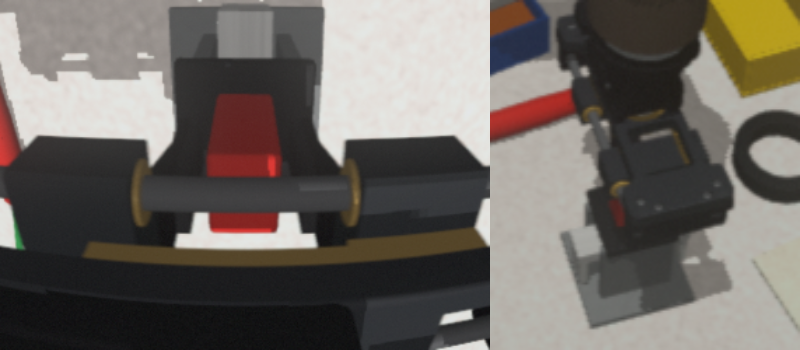

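Emit:
{"fn": "play_rows", "kwargs": {"plan": [[[0, 0, 0, 0, 0, 0, -1], [0, 0, 0, 0, 0, 0, -1], [0, 0, 0, 0, 0, 0, -1], [0, 0, 0, 0, 0, 0, -1], [0, 0, 0, 0, 0, 0, -1]]]}}

```text
time: 4.42
tcp_pos: [0.5782, -0.1743, 0.0885]
eef_rot: [1.0, -0.03, -0.0, -0.0]
force: [0.3, -0.0, 0.8]
grip_width: 0.0236
finger_force: 50.0
```

Emit:
{"fn": "play_rows", "kwargs": {"plan": [[[0, 0, -8, 0, 0, 0, -1], [0, 0, -25, 0, 0, 0, -1], [0, 0, -45, 0, 0, 0, -1], [0, 0, -65, 0, 0, 0, -1], [0, 0, -85, 0, 0, 0, -1], [0, 0, -95, 0, 0, 0, -1], [0, 0, -100, 0, 0, 0, -1], [0, 0, -100, 0, 0, 0, -1]]]}}

```text
time: 5.08
tcp_pos: [0.5784, -0.1743, 0.1894]
eef_rot: [1.0, -0.03, 0.001, -0.0]
force: [0.6, 0.2, -2.5]
grip_width: 0.0237
finger_force: 50.0
```

Emit:
{"fn": "play_rows", "kwargs": {"plan": [[[-5, -20, 0, 0, 0, -0.02, -1], [-12, -55, 0, 0, 0, -0.06, -1], [-20, -90, 0, 0, 0, -0.1, -1], [-28, -125, 0, 0, 0, -0.14, -1], [-36, -160, 0, 0, 0, -0.17, -1], [-44, -195, 0, 0, 0, -0.2, -1], [-52, -230, 0, 0, 0, -0.215, -1], [-57, -255, 0, 0, 0, -0.215, -1]]]}}

```text
time: 5.75
tcp_pos: [0.535, 0.0858, 0.1869]
eef_rot: [0.997, 0.078, -0.002, 0.0]
force: [-0.1, -0.4, -2.0]
grip_width: 0.0238
finger_force: 50.0
```

Emit:
{"fn": "play_rows", "kwargs": {"plan": [[[-1, -5, 0, 0, 0, 0, -1], [-1, -8, 0, 0, 0, 0, -1], [-1, -8, 0, 0, 0, 0, -1], [-1, -8, 0, 0, 0, 0, -1]]]}}

```text
time: 6.08
tcp_pos: [0.5343, 0.0905, 0.1878]
eef_rot: [0.997, 0.077, -0.001, 0.0]
force: [-0.3, -0.1, -2.3]
grip_width: 0.0236
finger_force: 50.0
```

Run:
```python
from h import *
s=sense();print(s['time'],s['tcp_pos'],s['eef_rot'],s['force'],s['torque'],s['grip_width'])
print(R.from_quat(s['eef_rot']).as_matrix().round(4))
w=shot('wrist','w3.png');c=shot('scene','s3.png');d=shot('side','d3.png')
o=ortho(w,.045,.4,.65,0,.3);f=[o[...,i].astype(int) for i in range(3)]
m=((f[2]>1.7*f[0])&(f[2]>50)).astype('u1');m=cv2.morphologyEx(m,cv2.MORPH_OPEN,np.ones((5,5)))
r=cv2.minAreaRect(np.argwhere(m)[:,::-1].astype('f4'));print(r[0][0]/2000+.4,r[0][1]/2000,np.array(r[1])/2,r[2])
a=cv2.imread('pics/s3.png')[170:320,320:500];b=cv2.imread('pics/d3.png')[110:250,190:350]
cv2.imwrite('pics/m3.png',np.vstack([np.hstack([cv2.resize(a,(400,333)),cv2.resize(b,(400,333))]),np.hstack([cv2.resize(o[...,::-1],(250,267)),cv2.resize(cv2.imread('pics/w3.png')[:,0:640],(427,267)),np.zeros((267,123,3),'u1')])]))
```

```text
6.0833 [0.53425507 0.09051414 0.18780571] [ 9.97064351e-01  7.65632186e-02 -8.07498000e-04  3.19417989e-04] [-0.31262543 -0.0777993  -2.29391622] [-0.1254786   0.00700831 -0.02638239] 0.023593404920154534
[[ 9.883e-01  1.527e-01 -1.600e-03]
 [ 1.527e-01 -9.883e-01 -8.000e-04]
 [-1.700e-03  5.000e-04 -1.000e+00]]
0.52368896484375 0.1760473937988281 [112.69249725 216.94035339] 9.30993938446045
```

View pics/m3.png

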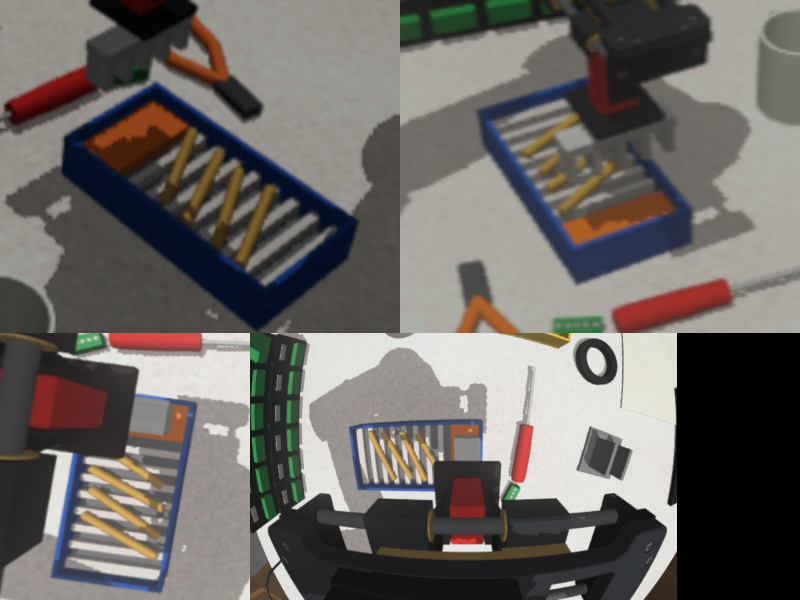

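Run:
```python
from h import *
s=sense();M=R.from_quat(s['eef_rot']).as_matrix();T=s['tcp_pos']
for n in('scene','side'):
    c=shot(n)
    for X,Y in((46,0),(46,-8),(46,8),(-46,0)) if n=='scene' else ((-46,-11),(-43,-13),(-43,13),(43,-13)):
        out=[]
        for dep in range(30,72,3):
            P=T+M@np.array([X/1e3,Y/1e3,.0235+dep/1e3]);u,v=proj(c,P);out.append(c['pixels'][int(round(v)),int(round(u))].tolist())
        print(n,X,Y,out)
```

```text
scene 46 0 [[46, 46, 46], [47, 49, 47], [46, 46, 45], [46, 47, 46], [46, 47, 45], [44, 45, 45], [47, 47, 46], [47, 48, 47], [45, 46, 44], [52, 34, 32], [59, 41, 39], [69, 61, 59], [75, 73, 70], [87, 85, 82]]
scene 46 -8 [[43, 44, 43], [47, 49, 48], [48, 47, 48], [48, 49, 48], [47, 48, 47], [47, 47, 46], [46, 47, 46], [45, 46, 45], [45, 47, 45], [88, 87, 83], [127, 123, 119], [153, 150, 145], [153, 154, 147], [152, 152, 147]]
scene 46 8 [[47, 47, 46], [46, 47, 47], [44, 46, 45], [45, 46, 44], [45, 46, 45], [46, 46, 46], [45, 45, 45], [47, 46, 46], [47, 48, 47], [58, 41, 39], [65, 8, 7], [55, 5, 5], [45, 7, 6], [64, 52, 49]]
scene -46 0 [[3, 2, 3], [3, 3, 3], [33, 34, 32], [42, 43, 41], [45, 46, 46], [47, 49, 47], [47, 46, 46], [46, 46, 46], [46, 48, 47], [49, 50, 49], [47, 48, 48], [80, 79, 77], [147, 139, 131], [144, 110, 92]]
side -46 -11 [[93, 92, 89], [98, 97, 93], [88, 87, 84], [84, 82, 79], [90, 88, 83], [91, 87, 82], [91, 87, 83], [88, 86, 80], [94, 92, 88], [86, 85, 82], [81, 78, 74], [105, 96, 80], [138, 115, 67], [141, 114, 56]]
side -43 -13 [[138, 138, 134], [119, 119, 115], [97, 97, 93], [110, 110, 106], [91, 90, 87], [84, 83, 81], [83, 81, 78], [87, 86, 83], [88, 87, 84], [92, 90, 88], [88, 87, 85], [83, 82, 78], [92, 90, 83], [108, 97, 76]]
side -43 13 [[110, 104, 91], [111, 101, 81], [109, 100, 79], [99, 94, 81], [92, 89, 81], [88, 87, 81], [94, 93, 89], [91, 90, 87], [85, 84, 81], [97, 95, 90], [145, 139, 127], [142, 125, 91], [150, 123, 62], [151, 123, 57]]
side 43 -13 [[36, 36, 34], [38, 36, 36], [38, 37, 36], [39, 37, 35], [64, 63, 61], [75, 74, 72], [75, 75, 72], [76, 76, 73], [72, 71, 68], [73, 71, 68], [73, 72, 70], [76, 74, 72], [85, 83, 79], [98, 95, 91]]
```

Emit:
{"fn": "play_rows", "kwargs": {"plan": [[[1, -1, 5, 0, 0, 0, -1], [2, -3, 20, 0, 0, 0, -1], [2, -3, 40, 0, 0, 0, -1], [2, -3, 55, 0, 0, 0, -1], [2, -3, 64, 0, 0, 0, -1], [2, -3, 68, 0, 0, 0, -1], [2, -3, 68, 0, 0, 0, -1], [2, -3, 68, 0, 0, 0, -1]]]}}

```text
time: 7.0
tcp_pos: [0.5367, 0.0948, 0.1211]
eef_rot: [0.997, 0.077, 0.001, -0.0]
force: [0.1, -1.0, -2.5]
grip_width: 0.0237
finger_force: 50.0
```

Run:
```python
from h import *
s=sense();print(s['time'],s['tcp_pos'],s['eef_rot'],s['force'],s['torque'])
shot('scene','s4.png');shot('side','d4.png')
a=cv2.imread('pics/s4.png')[190:280,335:455];b=cv2.imread('pics/d4.png')[140:240,210:330]
cv2.imwrite('pics/m4.png',np.hstack([cv2.resize(a,(400,300),interpolation=2),cv2.resize(b,(360,300),interpolation=2)]))
```

```text
7.0 [0.53670416 0.09479027 0.12108727] [ 9.97020241e-01  7.71381774e-02  5.82983165e-04 -2.42739051e-05] [ 0.09000578 -1.02118549 -2.47804859] [-0.1247234  -0.02923128 -0.022599  ]
```

View pics/m4.png

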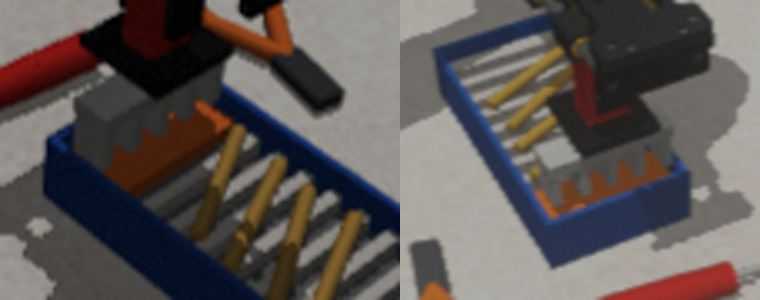

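Emit:
{"fn": "play_rows", "kwargs": {"plan": [[[0, 0, 2, 0, 0, 0, -1], [0, 0, 5, 0, 0, 0, -1], [0, 0, 7, 0, 0, 0, -1], [0, 0, 8, 0, 0, 0, -1], [0, 0, 8, 0, 0, 0, -1], [0, 0, 8, 0, 0, 0, -1]]]}}

```text
time: 7.6
tcp_pos: [0.5361, 0.0947, 0.1125]
eef_rot: [0.997, 0.077, -0.0, 0.0]
force: [0.6, 0.3, -2.2]
grip_width: 0.0239
finger_force: 50.0
```

```bash
cat > st.py <<'E'
from h import *
s=sense();print(s['time'],s['tcp_pos'].round(5),s['eef_rot'].round(4),s['force'].round(2),s['torque'].round(3),s['grip_width'])
E
python3 st.py
```

```text
7.6 [0.53606 0.09465 0.11246] [ 9.97e-01  7.70e-02 -1.00e-04  1.00e-04] [ 0.58  0.29 -2.17] [-0.155  0.092  0.007] 0.02386228415493163
```

Emit:
{"fn": "play_rows", "kwargs": {"plan": [[[0, 0, 1, 0, 0, 0, -1], [0, 0, 2, 0, 0, 0, -1], [0, 0, 2, 0, 0, 0, -1]]]}}

```text
time: 7.85
tcp_pos: [0.5359, 0.0946, 0.1103]
eef_rot: [0.997, 0.077, -0.0, 0.0]
force: [-0.4, -0.5, -2.2]
grip_width: 0.0236
finger_force: 50.0
```

Emit:
{"fn": "play_rows", "kwargs": {"plan": [[[0, 0, 0.7, 0, 0, 0, -1], [0, 0, 1.5, 0, 0, 0, -1], [0, 0, 1.5, 0, 0, 0, -1]]]}}

```text
time: 8.1
tcp_pos: [0.5362, 0.0947, 0.1093]
eef_rot: [0.997, 0.077, 0.0, 0.0]
force: [-0.9, 0.1, -1.8]
grip_width: 0.0237
finger_force: 50.0
```

Emit:
{"fn": "play_rows", "kwargs": {"plan": [[[0, 0, 0.5, 0, 0, 0, -1], [0, 0, 1, 0, 0, 0, -1], [0, 0, 1, 0, 0, 0, -1]]]}}

```text
time: 8.35
tcp_pos: [0.5363, 0.0947, 0.1086]
eef_rot: [0.997, 0.077, 0.0, 0.0]
force: [-1.1, 0.5, 2.4]
grip_width: 0.0234
finger_force: 50.0
```

Emit:
{"fn": "play_rows", "kwargs": {"plan": [[[0, -1, 0, 0, 0, 0, -1], [0, -3, 0, 0, 0, 0, -1], [0, -5, 0, 0, 0, 0, -1], [0, -7, 0, 0, 0, 0, -1], [0, -9, 0, 0, 0, 0, -1], [0, -11, 0, 0, 0, 0, -1], [0, -13, 0, 0, 0, 0, -1], [0, -15, 0, 0, 0, 0, -1]]]}}

```text
time: 9.02
tcp_pos: [0.5339, 0.1097, 0.1082]
eef_rot: [0.997, 0.077, 0.0, 0.0]
force: [0.2, -1.6, 3.1]
grip_width: 0.0239
finger_force: 50.0
```

```bash
python3 st.py
```

```text
9.0167 [0.53391 0.10973 0.10819] [9.97e-01 7.71e-02 2.00e-04 0.00e+00] [ 0.19 -1.64  3.12] [-0.746 -0.022  0.016] 0.02385900467036263
```

Emit:
{"fn": "play_rows", "kwargs": {"plan": [[[0, -2, -0.2, 0, 0, 0, -1], [0, -4, -0.2, 0, 0, 0, -1], [0, -6, -0.2, 0, 0, 0, -1], [0, -8, -0.2, 0, 0, 0, -1], [0, -10, -0.2, 0, 0, 0, -1], [0, -12, -0.2, 0, 0, 0, -1], [0, -14, -0.2, 0, 0, 0, -1], [0, -16, -0.2, 0, 0, 0, -1]]]}}

```text
time: 9.68
tcp_pos: [0.5313, 0.1256, 0.1083]
eef_rot: [0.997, 0.077, 0.0, -0.0]
force: [0.2, -1.2, 2.5]
grip_width: 0.0236
finger_force: 50.0
```

Emit:
{"fn": "play_rows", "kwargs": {"plan": [[[0, -2, 0, 0, 0, 0, -1], [0, -4, 0, 0, 0, 0, -1], [0, -6, 0, 0, 0, 0, -1], [0, -8, 0, 0, 0, 0, -1], [0, -10, 0, 0, 0, 0, -1], [0, -12, 0, 0, 0, 0, -1], [0, -14, 0, 0, 0, 0, -1], [0, -16, 0, 0, 0, 0, -1]]]}}

```text
time: 10.35
tcp_pos: [0.5288, 0.1413, 0.1083]
eef_rot: [0.997, 0.077, -0.0, -0.0]
force: [-0.7, -1.1, 3.0]
grip_width: 0.0239
finger_force: 50.0
```

Emit:
{"fn": "play_rows", "kwargs": {"plan": [[[0, -2, 0, 0, 0, 0, -1], [0, -4, 0, 0, 0, 0, -1], [0, -6, 0, 0, 0, 0, -1], [0, -8, 0, 0, 0, 0, -1], [0, -10, 0, 0, 0, 0, -1], [0, -12, 0, 0, 0, 0, -1], [0, -14, 0, 0, 0, 0, -1], [0, -16, 0, 0, 0, 0, -1]]]}}

```text
time: 11.02
tcp_pos: [0.5264, 0.1571, 0.1082]
eef_rot: [0.997, 0.077, -0.0, 0.0]
force: [0.3, -1.0, 3.5]
grip_width: 0.0238
finger_force: 50.0
```

Net about 5.8 N; ease up slightly and continue.

Emit:
{"fn": "play_rows", "kwargs": {"plan": [[[0, -2, -0.2, 0, 0, 0, -1], [0, -4, -0.2, 0, 0, 0, -1], [0, -6, -0.2, 0, 0, 0, -1], [0, -8, -0.2, 0, 0, 0, -1], [0, -10, -0.2, 0, 0, 0, -1], [0, -12, -0.2, 0, 0, 0, -1], [0, -14, -0.2, 0, 0, 0, -1], [0, -16, -0.2, 0, 0, 0, -1]]]}}

```text
time: 11.68
tcp_pos: [0.5239, 0.173, 0.1084]
eef_rot: [0.997, 0.077, -0.0, -0.0]
force: [-0.4, -1.1, 2.2]
grip_width: 0.0238
finger_force: 50.0
```

Run:
```python
from h import *
s=sense();print(s['force'],s['torque'],s['tcp_pos'])
shot('scene','s5.png');shot('side','d5.png')
a=cv2.imread('pics/s5.png')[190:310,340:490];b=cv2.imread('pics/d5.png')[135:235,210:330]
cv2.imwrite('pics/m5.png',np.hstack([cv2.resize(a,(420,336),interpolation=2),cv2.resize(b,(380,336),interpolation=2)]))
```

```text
[-0.37211633 -1.07506971  2.16099602] [-0.75104961 -0.09470653 -0.04224148] [0.52389311 0.17296422 0.10844282]
```

View pics/m5.png

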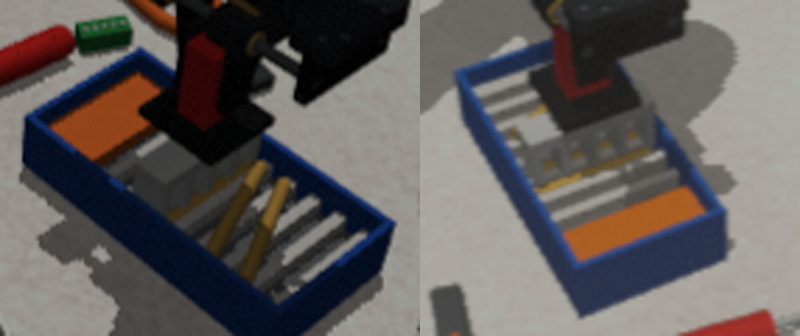

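Emit:
{"fn": "play_rows", "kwargs": {"plan": [[[0, -2, 0, 0, 0, 0, -1], [0, -4, 0, 0, 0, 0, -1], [0, -6, 0, 0, 0, 0, -1], [0, -8, 0, 0, 0, 0, -1], [0, -10, 0, 0, 0, 0, -1], [0, -12, 0, 0, 0, 0, -1], [0, -14, 0, 0, 0, 0, -1], [0, -16, 0, 0, 0, 0, -1]]]}}

```text
time: 12.45
tcp_pos: [0.5214, 0.1887, 0.1084]
eef_rot: [0.997, 0.077, -0.0, 0.0]
force: [0.7, -1.9, 2.0]
grip_width: 0.0236
finger_force: 50.0
```

Emit:
{"fn": "play_rows", "kwargs": {"plan": [[[0, -2, 0, 0, 0, 0, -1], [0, -4, 0, 0, 0, 0, -1], [0, -6, 0, 0, 0, 0, -1], [0, -8, 0, 0, 0, 0, -1], [0, -10, 0, 0, 0, 0, -1], [0, -12, 0, 0, 0, 0, -1], [0, -14, 0, 0, 0, 0, -1], [0, -16, 0, 0, 0, 0, -1]]]}}

```text
time: 13.12
tcp_pos: [0.5192, 0.2047, 0.1085]
eef_rot: [0.997, 0.077, 0.0, -0.0]
force: [1.0, -0.8, 2.8]
grip_width: 0.0236
finger_force: 50.0
```

Emit:
{"fn": "play_rows", "kwargs": {"plan": [[[0, -2, 0, 0, 0, 0, -1], [0, -4, 0, 0, 0, 0, -1], [0, -6, 0, 0, 0, 0, -1], [0, -8, 0, 0, 0, 0, -1], [0, -10, 0, 0, 0, 0, -1], [0, -12, 0, 0, 0, 0, -1], [0, -14, 0, 0, 0, 0, -1], [0, -16, 0, 0, 0, 0, -1]]]}}

```text
time: 13.78
tcp_pos: [0.5165, 0.2204, 0.1084]
eef_rot: [0.997, 0.077, 0.0, -0.0]
force: [0.7, -1.7, 2.6]
grip_width: 0.0236
finger_force: 50.0
```

Emit:
{"fn": "play_rows", "kwargs": {"plan": [[[0, -2, 0, 0, 0, 0, -1], [0, -4, 0, 0, 0, 0, -1], [0, -6, 0, 0, 0, 0, -1], [0, -8, 0, 0, 0, 0, -1], [0, -10, 0, 0, 0, 0, -1], [0, -12, 0, 0, 0, 0, -1], [0, -14, 0, 0, 0, 0, -1], [0, -16, 0, 0, 0, 0, -1]]]}}

```text
time: 14.45
tcp_pos: [0.5141, 0.2362, 0.1085]
eef_rot: [0.997, 0.077, 0.0, 0.0]
force: [0.2, -1.6, 2.6]
grip_width: 0.0236
finger_force: 50.0
```

Emit:
{"fn": "play_rows", "kwargs": {"plan": [[[0, -2, 0, 0, 0, 0, -1], [0, -4, 0, 0, 0, 0, -1], [0, -6, 0, 0, 0, 0, -1], [0, -8, 0, 0, 0, 0, -1], [0, -10, 0, 0, 0, 0, -1], [0, -12, 0, 0, 0, 0, -1], [0, -14, 0, 0, 0, 0, -1], [0, -15, 0, 0, 0, 0, -1]]]}}

```text
time: 15.12
tcp_pos: [0.5118, 0.2511, 0.1084]
eef_rot: [0.997, 0.077, 0.0, -0.0]
force: [0.2, -1.9, 3.1]
grip_width: 0.0237
finger_force: 50.0
```

Run:
```python
from h import *
s=sense();print(s['force'],s['torque'],s['tcp_pos'])
c=shot('scene','s6.png');shot('side','d6.png')
a=cv2.imread('pics/s6.png')[190:320,330:490];b=cv2.imread('pics/d6.png')[135:235,210:330]
cv2.imwrite('pics/m6.png',np.hstack([cv2.resize(a,(420,341),interpolation=2),cv2.resize(b,(380,341),interpolation=2)]))
```

```text
[ 0.19372813 -1.92674613  3.05131135] [-0.71014258 -0.08504332 -0.00975996] [0.51177621 0.25108991 0.10843143]
```

View pics/m6.png

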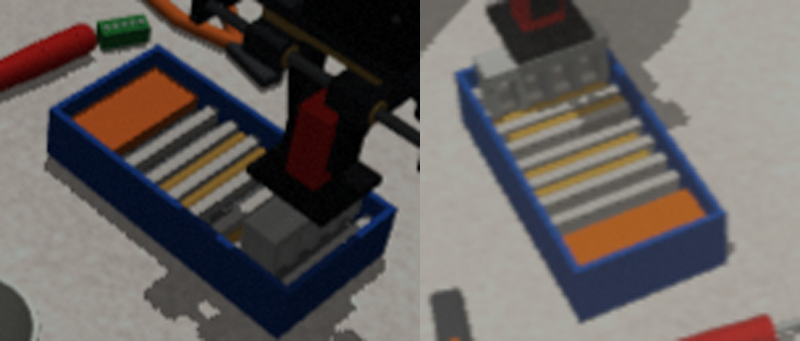

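Emit:
{"fn": "play_rows", "kwargs": {"plan": [[[0, -1, 0, 0, 0, 0, -1], [0, -2, 0, 0, 0, 0, -1], [0, -3, 0, 0, 0, 0, -1], [0, -4, 0, 0, 0, 0, -1], [0, -5, 0, 0, 0, 0, -1], [0, -6, 0, 0, 0, 0, -1], [0, -6, 0, 0, 0, 0, -1]]]}}

```text
time: 15.8
tcp_pos: [0.5108, 0.257, 0.1084]
eef_rot: [0.997, 0.077, -0.0, -0.0]
force: [-0.6, -1.7, 3.0]
grip_width: 0.0242
finger_force: 50.0
```

```bash
python3 st.py
```

```text
15.8 [0.51084 0.25695 0.10843] [ 0.997   0.0771 -0.     -0.    ] [-0.63 -1.68  3.02] [-0.588  0.     0.017] 0.024215287410085898
```

Emit:
{"fn": "play_rows", "kwargs": {"plan": [[[0, 0, -2, 0, 0, 0, -1], [0, 0, -8, 0, 0, 0, -1], [0, 0, -20, 0, 0, 0, -1], [0, 0, -38, 0, 0, 0, -1], [0, 0, -58, 0, 0, 0, -1], [0, 0, -75, 0, 0, 0, -1], [0, 0, -82, 0, 0, 0, -1], [0, 0, -82, 0, 0, 0, -1]]]}}

```text
time: 16.47
tcp_pos: [0.5114, 0.2575, 0.192]
eef_rot: [0.997, 0.077, 0.001, -0.001]
force: [0.9, -0.6, -3.1]
grip_width: 0.0238
finger_force: 50.0
```

Emit:
{"fn": "play_rows", "kwargs": {"plan": [[[0, 15, 0, 0, 0, 0, -1], [0, 45, 0, 0, 0, 0, -1], [0, 80, 0, 0, 0, 0, -1], [0, 115, 0, 0, 0, 0, -1], [0, 150, 0, 0, 0, 0, -1], [0, 185, 0, 0, 0, 0, -1], [0, 210, 0, 0, 0, 0, -1], [0, 220, 0, 0, 0, 0, -1]]]}}

```text
time: 17.13
tcp_pos: [0.5433, 0.0356, 0.1885]
eef_rot: [0.997, 0.075, -0.002, 0.0]
force: [0.4, 0.7, -2.3]
grip_width: 0.0237
finger_force: 50.0
```

Emit:
{"fn": "play_rows", "kwargs": {"plan": [[[0, 15, 0, 0, 0, 0.03, -1], [0, 45, 0, 0, 0, 0.07, -1], [0, 80, 0, 0, 0, 0.12, -1], [0, 115, 0, 0, 0, 0.16, -1], [0, 150, 0, 0, 0, 0.2, -1], [0, 185, 0, 0, 0, 0.215, -1], [0, 205, 0, 0, 0, 0.215, -1], [0, 216, 0, 0, 0, 0.215, -1]]]}}

```text
time: 17.8
tcp_pos: [0.577, -0.1764, 0.1885]
eef_rot: [0.999, -0.032, -0.002, -0.0]
force: [0.1, 0.6, -2.6]
grip_width: 0.023
finger_force: 50.0
```

Emit:
{"fn": "play_rows", "kwargs": {"plan": [[[0, 0, 0, 0, 0, 0, -1], [0, 0, 0, 0, 0, 0, -1], [0, 0, 0, 0, 0, 0, -1], [0, 0, 0, 0, 0, 0, -1]]]}}

```text
time: 18.13
tcp_pos: [0.5777, -0.1728, 0.1903]
eef_rot: [1.0, -0.03, -0.0, -0.0]
force: [-0.4, -0.4, -2.5]
grip_width: 0.0232
finger_force: 50.0
```

```bash
python3 st.py
python3 - <<'E'
from h import *
for n in('wrist','scene','side'): shot(n,n+'7.png')
c=shot('side');o=ortho(c,.030,.4,.65,0,.3,False);f=[o[...,i].astype(int) for i in range(3)]
m=((f[0]>1.35*f[2])&(f[1]>.6*f[0])).astype('u1');m=cv2.morphologyEx(m,cv2.MORPH_OPEN,np.ones((5,5)))
for k in cv2.findContours(m,0,2)[0]:
    if cv2.contourArea(k)>200: r=cv2.minAreaRect(k);print((r[0][0]/2000+.4,r[0][1]/2000),np.array(r[1])/2,r[2])
E
```

```text
18.1333 [ 0.5777  -0.17281  0.19028] [ 9.996e-01 -2.960e-02 -2.000e-04 -2.000e-04] [-0.39 -0.4  -2.52] [-0.121  0.064  0.02 ] 0.023179585353522256
(0.5107244262695313, 0.2356606903076172) [90.07180786  9.29223251] 9.039483070373535
(0.5168185043334961, 0.2163692169189453) [90.49356079  9.96442986] 9.211027145385742
(0.5185152130126953, 0.17540567016601563) [87.45044708 10.12718296] 9.162346839904785
(0.5205790100097656, 0.1560128173828125) [86.30504608  9.23077106] 9.21102523803711
(0.5323841705322265, 0.11274598693847657) [94.35374451  4.91010141] 8.826370239257812
(0.6397534484863281, 0.08255862426757812) [27.11435127 13.78555012] 41.633541107177734
(0.40941307830810547, 0.017704614639282225) [ 4.13251638 38.77354431] 19.440034866333008
```

Emit:
{"fn": "play_rows", "kwargs": {"plan": [[[0, 1.5, 5, 0, 0, 0, -1], [0, 1.5, 20, 0, 0, 0, -1], [0, 1.5, 38, 0, 0, 0, -1], [0, 1.5, 56, 0, 0, 0, -1], [0, 1.5, 74, 0, 0, 0, -1], [0, 1.5, 88, 0, 0, 0, -1], [0, 1.5, 96, 0, 0, 0, -1], [0, 1.5, 98, 0, 0, 0, -1]]]}}

```text
time: 19.0
tcp_pos: [0.5766, -0.1754, 0.0905]
eef_rot: [1.0, -0.03, -0.002, -0.0]
force: [-0.6, 0.2, -2.3]
grip_width: 0.0236
finger_force: 50.0
```

Emit:
{"fn": "play_rows", "kwargs": {"plan": [[[0, 0, 0, 0, 0, 0, -1], [0, 0, 0, 0, 0, 0, -1]]]}}

```text
time: 19.17
tcp_pos: [0.5785, -0.1757, 0.0933]
eef_rot: [1.0, -0.03, 0.001, 0.0]
force: [-0.5, -0.1, -2.2]
grip_width: 0.0234
finger_force: 50.0
```

```bash
python3 st.py
```

```text
19.1667 [ 0.57852 -0.1757   0.09329] [ 9.995e-01 -3.020e-02  8.000e-04  2.000e-04] [-0.49 -0.14 -2.16] [-0.083  0.005  0.022] 0.023427315388937817
```

Emit:
{"fn": "play_rows", "kwargs": {"plan": [[[0, -0.5, 1, 0, 0, 0, -1], [0, -1, 2, 0, 0, 0, -1], [0, -1, 3, 0, 0, 0, -1], [0, -1, 3.5, 0, 0, 0, -1], [0, -1, 3.5, 0, 0, 0, -1], [0, -1, 3.5, 0, 0, 0, -1]]]}}

```text
time: 19.67
tcp_pos: [0.5779, -0.1746, 0.0891]
eef_rot: [1.0, -0.03, 0.0, 0.0]
force: [0.7, -0.2, -2.3]
grip_width: 0.0234
finger_force: 50.0
```

```bash
python3 st.py
```

```text
19.6667 [ 0.57786 -0.1746   0.08906] [ 9.995e-01 -3.040e-02  1.000e-04  0.000e+00] [ 0.7  -0.2  -2.34] [-0.115  0.059 -0.035] 0.023429650393679342
```

Emit:
{"fn": "play_rows", "kwargs": {"plan": [[[0, 0, 0.4, 0, 0, 0, -1], [0, 0, 0.7, 0, 0, 0, -1], [0, 0, 0.7, 0, 0, 0, -1]]]}}

```text
time: 19.92
tcp_pos: [0.578, -0.1746, 0.0885]
eef_rot: [1.0, -0.03, 0.0, 0.0]
force: [-0.1, 0.8, -0.6]
grip_width: 0.0233
finger_force: 50.0
```

Touching (weight coming off). Release slowly.

Emit:
{"fn": "play_rows", "kwargs": {"plan": [[[0, 0, 0.2, 0, 0, 0, -1], [0, 0, 0.2, 0, 0, 0, -0.4], [0, 0, 0.2, 0, 0, 0, -0.2], [0, 0, 0.2, 0, 0, 0, 0.2], [0, 0, 0.2, 0, 0, 0, 0.5], [0, 0, 0.2, 0, 0, 0, 0.5], [0, 0, 0.2, 0, 0, 0, 0.5], [0, 0, 0.2, 0, 0, 0, 0.5]]], "force": 20}}

```text
time: 20.58
tcp_pos: [0.5779, -0.1746, 0.0881]
eef_rot: [1.0, -0.03, 0.0, 0.0]
force: [-0.7, -0.4, -0.2]
grip_width: 0.0582
finger_force: 0.0
```

Emit:
{"fn": "play_rows", "kwargs": {"plan": [[[0, 0, 0, 0, 0, 0, 0.5], [0, 0, 0, 0, 0, 0, 0.5], [0, 0, 0, 0, 0, 0, 0.5], [0, 0, 0, 0, 0, 0, 0.5]]]}}

```text
time: 20.92
tcp_pos: [0.5778, -0.1746, 0.088]
eef_rot: [1.0, -0.03, -0.0, -0.0]
force: [-0.2, 0.1, -0.1]
grip_width: 0.065
finger_force: 0.0
```

Retreat up, then back in -x so the cameras see the rest.

Emit:
{"fn": "play_rows", "kwargs": {"plan": [[[0, 0, -10, 0, 0, 0, 0.5], [0, 0, -35, 0, 0, 0, 0.5], [0, 0, -65, 0, 0, 0, 0.5], [0, 0, -100, 0, 0, 0, 0.5], [0, 0, -135, 0, 0, 0, 0.5], [-30, 0, -160, 0, 0, 0, 0.5], [-60, 0, -164, 0, 0, 0, 0.5], [-88, 0, -164, 0, 0, 0, 0.5]]]}}

```text
time: 21.58
tcp_pos: [0.4901, -0.1694, 0.2554]
eef_rot: [1.0, -0.03, 0.003, 0.0]
force: [-0.0, 0.2, 0.6]
grip_width: 0.0652
finger_force: 0.0
```

Emit:
{"fn": "play_rows", "kwargs": {"plan": [[[0, 0, 0, 0, 0, 0, 0.5], [0, 0, 0, 0, 0, 0, 0.5], [0, 0, 0, 0, 0, 0, 0.5]]]}}

```text
time: 21.83
tcp_pos: [0.4904, -0.1693, 0.253]
eef_rot: [1.0, -0.03, 0.001, 0.0]
force: [0.2, 1.1, -0.2]
grip_width: 0.0652
finger_force: 0.0
```

```bash
python3 st.py
python3 - <<'E'
from h import *
c=shot('wrist','w8.png')
def rect(m,x0,y0,n):
    for k in sorted(cv2.findContours(m.astype('u1'),0,2)[0],key=cv2.contourArea)[-(5 if n=='rods' else 1):]: r=cv2.minAreaRect(k);print(n,(x0+r[0][0]/2000,y0+r[0][1]/2000),np.array(r[1])/2,r[2])
f=lambda o:[o[...,i].astype(int) for i in range(3)]
r,g,b=f(ortho(c,.131,.5,.65,-.25,-.1));rect((r>90)&(g<70),.5,-.25,'handle')
r,g,b=f(ortho(c,.073,.5,.65,-.25,-.1));rect((r+g+b<150)|((r>90)&(g<70)),.5,-.25,'guard')
r,g,b=f(ortho(c,.03,.4,.65,0,.3));rect(cv2.morphologyEx(((r>1.35*b)&(g>.6*r)).astype('u1'),cv2.MORPH_OPEN,np.ones((5,5))),.4,0,'rods')
a=cv2.imread('pics/w1.png').astype(int);d=cv2.imread('pics/w8.png').astype(int)
d=(abs(a-d).max(2)>60)[:230];print(d.sum(), [(r.tolist()) for r in cv2.connectedComponentsWithStats(d.astype('u1'))[2] if r[4]>25])
cv2.imwrite('pics/m8.png',cv2.imread('pics/w8.png')[:260])
E
```

```text
21.8333 [ 0.49042 -0.16933  0.25296] [ 9.995e-01 -3.030e-02  9.000e-04  1.000e-04] [ 0.18  1.13 -0.2 ] [-0.173  0.006  0.003] 0.06519014747389033
handle (0.5789542541503906, -0.17425479888916015) [24.77272797 31.97163582] 86.53176879882812
guard (0.5807130432128906, -0.17434143829345705) [29.84801102 38.51859283] 86.42366790771484
rods (0.5344649963378907, 0.1009949951171875) [100.76272583  34.64823151] 8.130102157592773
rods (0.522246437072754, 0.1600225830078125) [89.07911682  8.46521473] 8.945381164550781
rods (0.5200679244995118, 0.1795678253173828) [89.57224274  9.30015755] 8.93058967590332
rods (0.5140433654785157, 0.2397279052734375) [90.25163269  9.13822842] 9.05788803100586
rods (0.520697509765625, 0.22058161926269532) [89.83499146  9.28727245] 8.993791580200195
5759 [[0, 0, 640, 230, 141441], [116, 0, 20, 19, 82], [241, 0, 26, 16, 71], [278, 0, 27, 16, 68], [482, 0, 60, 166, 610], [37, 7, 24, 48, 137], [23, 10, 15, 44, 81], [78, 14, 12, 42, 73], [191, 33, 2, 21, 33], [302, 61, 4, 9, 29], [152, 62, 23, 5, 29], [310, 63, 4, 11, 42], [96, 64, 54, 17, 88], [283, 71, 7, 14, 70], [356, 72, 4, 67, 168], [306, 84, 10, 32, 223], [331, 84, 8, 33, 192], [266, 90, 18, 2, 31], [201, 101, 15, 72, 194], [185, 103, 15, 71, 250], [134, 114, 40, 79, 601], [253, 133, 31, 2, 53], [93, 139, 7, 27, 85], [75, 143, 27, 63, 493], [45, 149, 21, 71, 230], [71, 151, 19, 57, 197], [58, 154, 24, 59, 322], [54, 158, 17, 55, 107], [625, 171, 6, 31, 36], [197, 176, 7, 31, 104], [209, 177, 9, 31, 132], [619, 203, 6, 27, 29], [288, 216, 8, 14, 52], [240, 218, 6, 10, 34]]
```

```bash
python3 -c "
from plant import close_job
print(close_job())"
```

```text
the job is handed in; nothing more can be done
None
```

The job is handed in: all four rods lie parallel in the grooves, the teeth pressed about 4.5–6 N at each check along the stroke, and the rake hangs back in its rest, released, after about 22 s.

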